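Bed a rocking flange plate on its levelling pins

ROBOT

A 6-joint arm with a two-finger parallel gripper is mounted at the origin on a cart in front of the work surface, level with it; the furniture and walls round the work are solid. World frame = base frame: x ahead of the robot, y to its left, z up, the work surface at z = 0. Lengths are in m, angles in degrees, forces in N, time in s.
With the tool pointing down it reaches from about 0.35 to 0.875 m from the base axis. Payload 4.2 kg.
Tool frame: the origin (TCP) lies between the finger pads, 19 mm behind the fingertips; this is the grasp point; z points along the fingers, y is the line along which they close (so a half turn about z gives the same grasp; the last joint's range is limited). The gripper opens to 85 mm and grips with 20 to 120 N. Pads are 22 mm wide; open, the fingers measure 114 mm over their backs; the gripper's body (76 mm by 85 mm) begins 54 mm behind the grasp point. The pads swing forward as they close: fully open they stand 13 mm farther back than shut.
Start: joints at [-55.886, 22.042, 0.453, 0, -68.411, -14.817], TCP at [0.207, -0.59, 0.25] pointing down, gripper open.
Joint ranges: [-179.83, 179.83], [-69.29, 118.12], [-61.27, 80.66], [-181.25, 117.63], [-171.15, -9.14], [-177.46, 177.46]. Speed limits (degrees/s): [159.86, 159.86, 180, 180, 180, 180].

INTERFACE

Orientations are given as [roll, pitch, yaw] about the fixed x, y, z axes, in that order (R = Rz(yaw) Ry(pitch) Rx(roll)).
In Python, from plant import status, viewer, sign_off gives the robot as it stands.
- The arm moves only by the shell command python3 -m inch 'ROWS'. ROWS is JSON, a list of rows, each a list of 7 numbers: the opening, from -1 (shut) to 1 (fully open), then the shift along the world's x, y, z in cm, then the turn, a rotation vector about the world's x, y, z in rad. In form: [[hand, dx, dy, dz, rx, ry, rz], ...]. A call has 1 to 12 rows; each row is the pose to reach, as a shift and turn from the pose commanded when the call began; what a row does not reach only later rows make up. A row lasts 1/8 s, in which the tool goes at most 62.5 mm and 10.7 degrees, less where a joint would pass 70% of its speed; a pose out of reach is approached as far as the arm can. A call with a gripper value outside its range is refused whole. The fingers move at their own pace and stop on an object; the grip force is fixed at half the most. Time passes only in rows, so rows that repeat a pose let the fingers close. It gives the time, the measured TCP pose, the force, the opening and the grip force at its end, in the units of the state.
- status.get_obs(): the state, without advancing time (a new reading comes with each control period).
- viewer.snapshot(name): name is "scene" or "top"; returns a dict with "pixels" (480x640x3 uint8, blue, green, red), "camera_matrix" (3x3 intrinsics, pixels), "view" (4x4, takes a point from world to camera coordinates). Camera axes: x right, y up, looking along -z (the intrinsics and any distortion apply to the point x, -y, -z); pixel columns grow to the right and rows downward; lengths in m; the calibration is good to about 2 mm. A picture is of the moment at which its call begins. There is no depth.
- sign_off(): hands the job in; it is judged then, once.
The state is a dict: "time_s": time; "joints": joint angles; "qd": joint speeds; "joint_torque": joint torques, N m; "eef_pos": TCP position; "tool_rot": TCP orientation; "ft_force": force on the tool from outside, world axes, zero at the start; "ft_torque": the same for the moment, N m; "opening": finger opening in m; "grip_force": force on a finger pad.
Only numpy, scipy, OpenCV 4.12 (cv2) and the standard library are available. Lean on these libraries where they do the work, as an engineer would, in place of code of your own. Each camera call takes 0.05 s, during which the arm holds its last target. There are 200 camera calls.

TASK

The square aluminium flange plate rocks on its four levelling pins because one of them stands too high. With the closed fingers press lightly (a few newtons) on its corners in turn so that it rocks, find the high pin, and push that pin down through the plate until the plate lies level and no longer rocks. Do not sink the pins that are right or push the high one too deep, press slowly and never hard; then lift off, check with one more light press on a corner that nothing rocks, and leave the plate lying there, touching nothing else on the bench.

Things in the scene. Friction and masses are not known exactly. Their poses are not given: they have to be found in the camera images.
- flange: square aluminium flange plate 126x126 mm, 7.5 mm thick, 0.45 kg, with a 6 mm skirt under its rim and a steel collar (54 mm across, 20 mm high) on its middle. Lies loose on four upright pins, one under each corner, hidden by the skirt. Origin: middle of the underside that rests on the pins; z up, x and y along its edges. Bedded, its underside is level, 45 mm above the stand's origin
- stand: fixed blue stand 140x140x35 mm on feet (0 to 12 mm out); origin mid-base, 35 mm under its top, x, y along edges. Friction holds its 4 pins, no stops; a sunk pin stays sunk. Three are right and sink from about 11 N: test under 8 N. One, any of them, is 3 to 4.5 mm high and tight, sinking slowly at about 21 N; the plate rocks about the diagonal through it (under 1 N) and stays as tipped
- corner_1 (a point): middle of the black dot (12 mm) on the plate's top face, right above the pin at its +x +y corner, 46 mm from the plate's centre lines in x and y; 52.5 mm above the stand's origin when bedded
- corner_2 (a point): middle of the black dot (12 mm) on the plate's top face, right above the pin at its +x -y corner, 46 mm from the plate's centre lines in x and y; 52.5 mm above the stand's origin when bedded
- corner_3 (a point): middle of the black dot (12 mm) on the plate's top face, right above the pin at its -x -y corner, 46 mm from the plate's centre lines in x and y; 52.5 mm above the stand's origin when bedded
- corner_4 (a point): middle of the black dot (12 mm) on the plate's top face, right above the pin at its -x +y corner, 46 mm from the plate's centre lines in x and y; 52.5 mm above the stand's origin when bedded
- tape_black: roll of black tape, 60 mm across, 19 mm high; a bystander; origin: middle of its underside
- spanner_13: steel spanner, 171 mm long, flat on the bench; a bystander; origin: middle of its underside
- driver_red: screwdriver with a red handle, 186 mm long; a bystander; origin: middle of its underside

How it is judged (in metres and radians):
On the way, in this order (a step that is already met when the one before it is completed fails the run):
1. a press on a corner has rocked the plate over to that side: it is down at the set height, the opposite corner and one beside it over 2.4 mm up (contact force between the fingers and flange above 0.3 N and distance of any of corner_1, corner_2, corner_3, corner_4 from where it was at the start of the episode above 0.0012 m and ((distance between the grasp point and corner_1 below 0.045 m and z of corner_1 in the frame of stand below 0.0535 m and z of corner_3 in the frame of stand above 0.0549 m and z of any of corner_4, corner_2 in the frame of stand above 0.0549 m) or (distance between the grasp point and corner_2 below 0.045 m and z of corner_2 in the frame of stand below 0.0535 m and z of corner_4 in the frame of stand above 0.0549 m and z of any of corner_1, corner_3 in the frame of stand above 0.0549 m) or (distance between the grasp point and corner_3 below 0.045 m and z of corner_3 in the frame of stand below 0.0535 m and z of corner_1 in the frame of stand above 0.0549 m and z of any of corner_2, corner_4 in the frame of stand above 0.0549 m) or (distance between the grasp point and corner_4 below 0.045 m and z of corner_4 in the frame of stand below 0.0535 m and z of corner_2 in the frame of stand above 0.0549 m and z of any of corner_3, corner_1 in the frame of stand above 0.0549 m))), for 0.05 s.
2. the plate lies level within 0.012 rad (1.1 mm from pin to pin) and has been let go (angle between flange's own z axis and vertical below 0.012 rad and contact force between the fingers and flange below 0.1 N), for 0.2 s.
3. check: a corner of the plate is pressed with more than 2 N, the TCP within 45 mm of its dot, and the plate stays level (angle between flange's own z axis and vertical below 0.012 rad and contact force between the fingers and flange above 2 N and (distance between the grasp point and corner_1 below 0.045 m or distance between the grasp point and corner_2 below 0.045 m or distance between the grasp point and corner_3 below 0.045 m or distance between the grasp point and corner_4 below 0.045 m)), for 0.05 s.
At the end, for the whole second after the job is handed in: The plate rests on its pins, let go and still, level within 0.012 rad, every corner's dot between 1.2 mm below and 1.2 mm above the set height of 52.5 mm over the stand's origin, within 8 mm of the stand's centre and 0.1 rad of its direction (all of step 2 and linear speed of flange below 0.01 m/s and horizontal distance between flange and stand below 0.008 m and angle between the x axis of flange and the x axis of stand, either way round below 0.1 rad and z of corner_1 in the frame of stand between 0.0513 and 0.0537 m and z of corner_2 in the frame of stand between 0.0513 and 0.0537 m and z of corner_3 in the frame of stand between 0.0513 and 0.0537 m and z of corner_4 in the frame of stand between 0.0513 and 0.0537 m); the robot touches nothing.
It fails at once if a corner of the plate is pushed more than 1.8 mm below the set height (a pin sunk too deep) (z of any of corner_1, corner_2, corner_3, corner_4 in the frame of stand below 0.0507 m).
It fails at once if the plate is pressed with more than 35 N (contact force between any of the fingers, the arm and flange above 35 N).
It fails at once if the plate is lifted off or shoved more than 12 mm across its stand (horizontal distance between flange and stand above 0.012 m or z of flange in the frame of stand above 0.056 m).
It fails at once if a bystander is moved more than 15 mm (distance of any of tape_black, spanner_13, driver_red from where it was at the start of the episode above 0.015 m).
It also fails if it takes over 70 s, if anything falls off the work surface, if the arm or the gripper's body presses on something with over 40 N, if the wrist force passes 120 N, or if a joint passes its speed limit or range.

## Working session

There is one attempt and no reset: what is moved stays moved. The work goes in short steps, Python scripts to look and compute and a shell command to move; the robot and the scene stay as the last step left them, time stands still between calls to the robot, and variables do not carry over. Pictures are saved under pics/ and viewed, at most 10 in all, crops included, and the job is handed in when it is done.

```bash
mkdir -p pics
python3 - <<'E'
from plant import status, viewer
import cv2
print(status.get_obs())
for n in("scene","top"):
    s=viewer.snapshot(n); cv2.imwrite(f"pics/{n}0.png",s["pixels"]); print(s["camera_matrix"],s["view"])
E
```

```text
{'time_s': 0.0, 'joints': array([-5.58857442e+01,  2.20899635e+01,  3.79007723e-01, -2.81547962e-02,
       -6.84102459e+01, -1.48174535e+01]), 'qd': array([-0.00155635,  0.04689105, -0.01561231, -0.00460697, -0.01649464,
        0.0370518 ]), 'joint_torque': array([-1.70329713e-05, -3.92285657e+01,  1.88404298e+01,  4.18599442e+00,
       -4.51949338e-03, -1.79186287e-06]), 'eef_pos': array([ 0.20638396, -0.5893644 ,  0.24892683]), 'tool_rot': array([ 1.79876137e+02, -5.70904576e-03, -1.60713579e+02]), 'ft_force': array([-0.1558935 , -0.15848363,  0.16262811]), 'ft_torque': array([-0.00515372,  0.00180832,  0.0577938 ]), 'grip_force': 0.0, 'opening': 0.08503737240646965}
[[480.4390887   0.        315.1221256]
 [  0.        480.4390887 231.4667593]
 [  0.          0.          1.       ]] [[-0.567205   -0.82316262  0.02611087  0.61465881]
 [ 0.37301785 -0.22850589  0.89924565 -0.18490849]
 [-0.73425892  0.51979645  0.43666404 -0.69271695]
 [ 0.          0.          0.          1.        ]]
[[533.42985408   0.         320.14544652]
 [  0.         533.42985408 238.28562611]
 [  0.           0.           1.        ]] [[-4.44655385e-03 -9.99990005e-01  4.66028247e-04  4.03285552e-01]
 [ 9.96023380e-01 -4.38744632e-03  8.89841410e-02 -5.27568651e-01]
 [-8.89812070e-02  8.59847804e-04  9.96032934e-01 -8.62708899e-01]
 [ 0.00000000e+00  0.00000000e+00  0.00000000e+00  1.00000000e+00]]
```

View pics/scene0.png

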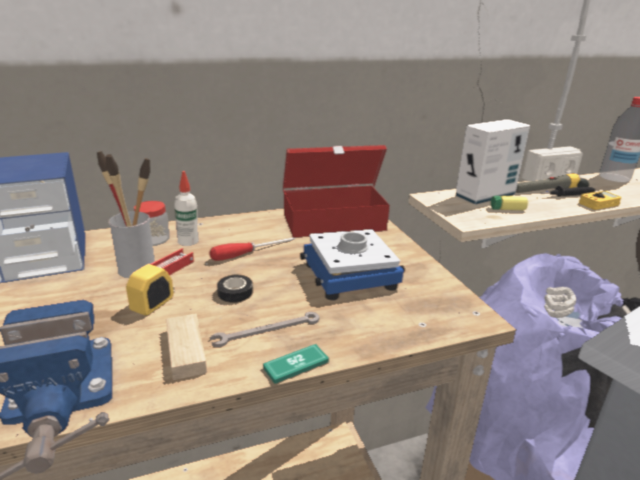

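View pics/top0.png

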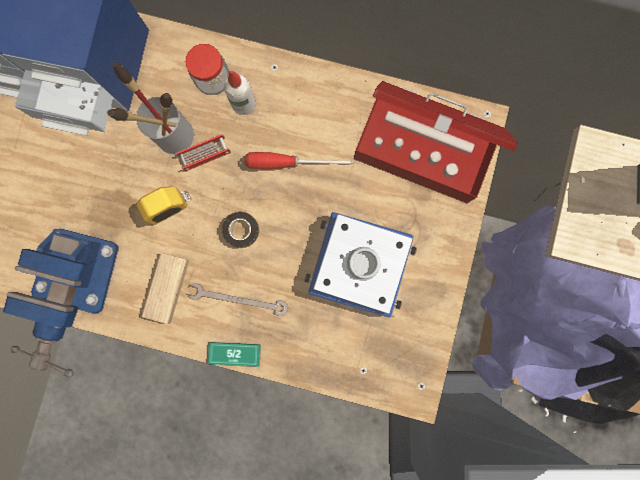

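The plate lies at about (361,263) in the top view, with dots near (338,227), (399,245), (387,299) and (327,282). The toolbox is behind it. I'll enlarge both views.

Run:
```python
import cv2,numpy as np
a=cv2.imread("pics/top0.png")[200:330,295:425]; b=cv2.imread("pics/scene0.png")[225:300,295:410]
a=cv2.resize(a,None,fx=4.5,fy=4.5,interpolation=cv2.INTER_CUBIC)
cv2.imwrite("pics/c.png",a)
g=cv2.cvtColor(cv2.imread("pics/top0.png"),cv2.COLOR_BGR2GRAY).astype(float)
for u,v in((338,227),(399,245),(387,299),(327,282)):
    w=np.clip(130-g[v-7:v+8,u-7:u+8],0,None); yy,xx=np.mgrid[v-7:v+8,u-7:u+8]
    # restrict to a disc, iterate
    cu,cv_=u,v
    for _ in range(5):
        m=w*((xx-cu)**2+(yy-cv_)**2<25); cu,cv_=(m*xx).sum()/m.sum(),(m*yy).sum()/m.sum()
    print(cu,cv_,m.sum())
```

```text
343.4375 226.4923469387755 1568.0
398.9431884057971 244.43072463768115 1725.0
381.9900351699883 299.658264947245 1706.0
326.387236084453 281.6190019193858 2084.0
```

View pics/c.png

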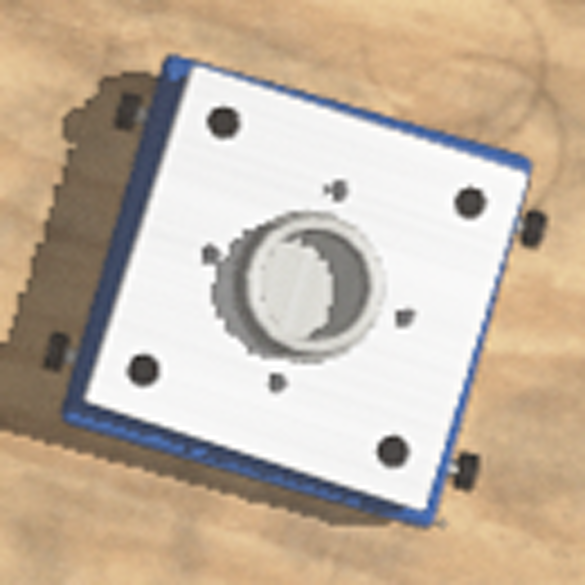

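The dots in the crop match the measured centroids. Next I convert them to world positions.

```bash
cat > h.py <<'E'
import numpy as np,cv2
from plant import status,viewer
def ray(s,u,v):
    K,V=s["camera_matrix"],s["view"]; d=np.linalg.inv(K)@[u,v,1]; d=np.array([d[0],-d[1],-d[2]])
    R=V[:3,:3]; return -R.T@V[:3,3], R.T@d
def at(s,u,v,z):
    o,d=ray(s,u,v); return o+d*(z-o[2])/d[2]
E
python3 - <<'E'
from h import *
s=viewer.snapshot("top")
P=[(343.5,226.5),(399,244.5),(382,299.7),(326.4,281.6)]
for z in(.0525,.0585,.0645):
    q=np.array([at(s,u,v,z) for u,v in P]); print(z,q.round(4)[:,:2].tolist(),np.linalg.norm(q-np.roll(q,1,0),axis=1).round(4),q.mean(0).round(4))
E
```

```text
0.0525 [[0.5456, 0.3633], [0.5162, 0.2745], [0.4283, 0.303], [0.4573, 0.3913]] [0.0926 0.0936 0.0924 0.0929] [0.4869 0.333  0.0525]
0.0585 [[0.545, 0.3636], [0.5157, 0.2754], [0.4284, 0.3037], [0.4573, 0.3914]] [0.092  0.0929 0.0918 0.0923] [0.4866 0.3335 0.0585]
0.0645 [[0.5443, 0.3638], [0.5153, 0.2763], [0.4286, 0.3044], [0.4573, 0.3915]] [0.0913 0.0923 0.0911 0.0916] [0.4863 0.334  0.0645]
```

```bash
python3 -m inch '[[-1,0,0,6,0,0,0],[-1,1,3,12,0,0,0.15],[-1,4,8,15,0,0,0.3],[-1,7,13,15,0,0,0.45],[-1,10,19,15,0,0,0.6],[-1,12,25,15,0,0,0.75],[-1,15,31,15,0,0,0.925],[-1,17,37,15,0,0,0.925],[-1,18,43,15,0,0,0.925],[-1,19,49,15,0,0,0.925],[-1,20,55,15,0,0,0.925],[-1,20,61,15,0,0,0.925]]'
```

```text
time_s: 1.65
eef_pos: [0.4062, 0.0172, 0.3998]
tool_rot: [180.0, 0.0, -107.7]
ft_force: [1.7, 0.7, 0.4]
opening: 0.0
grip_force: 0.0
```

```bash
python3 -m inch '[[-1,0,6,0,0,0,0],[-1,1,12,0,0,0,0],[-1,2,18,-3,0,0,0],[-1,2,24,-6,0,0,0],[-1,2.4,28.5,-10,0,0,0],[-1,2.4,28.5,-15,0,0,0],[-1,2.4,28.5,-20,0,0,0],[-1,2.4,28.5,-25,0,0,0],[-1,2.4,28.5,-28,0,0,0],[-1,2.4,28.5,-30,0,0,0],[-1,2.4,28.5,-30,0,0,0],[-1,2.4,28.5,-30,0,0,0]]'
python3 - <<'E'
from h import *
a=viewer.snapshot("scene")["pixels"][200:310,270:430];cv2.imwrite("pics/s1.png",cv2.resize(a,None,fx=5,fy=5,interpolation=cv2.INTER_CUBIC)); print(status.get_obs())
E
```

```text
time_s: 3.15
eef_pos: [0.4309, 0.3006, 0.1008]
tool_rot: [-180.0, 0.1, -107.7]
ft_force: [0.9, 0.1, 0.7]
opening: -0.0004
grip_force: 0.0
{'time_s': 3.2, 'joints': array([ 5.26098805e+01,  2.17129349e+01, -2.46671832e+01,  1.97001201e-02,
       -4.34956120e+01, -7.03170014e+01]), 'qd': array([ 0.03601748, -0.45279328,  0.02382038, -0.15767093,  0.12559043,
       -0.00373815]), 'joint_torque': array([-1.09826977e-02, -3.35090518e+01,  1.37911132e+01,  3.07275385e+00,
       -7.60652911e-03,  4.15988694e-06]), 'eef_pos': array([0.43101306, 0.30067609, 0.10110366]), 'tool_rot': array([-1.79945348e+02,  1.12429794e-01, -1.07692791e+02]), 'ft_force': array([-0.9773856 ,  0.23788198,  0.39781851]), 'ft_torque': array([ 0.07925352,  0.05229247, -0.05854847]), 'grip_force': 0.0, 'opening': -0.00016587674138455238}
```

View pics/s1.png

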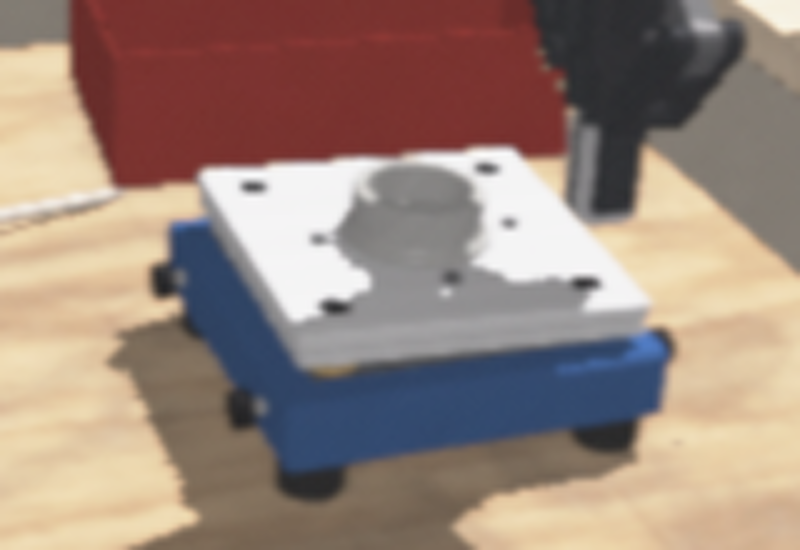

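The finger hangs just above the front-right corner C. In the crop its tip is at (600,215) and the dot at (580,285). The front corner D looks raised, with its pin visible at (335,370).

```bash
python3 -m inch '[[-1,0,0.5,-0.6,0,0,0],[-1,0,0.5,-1.2,0,0,0],[-1,0,0.5,-1.8,0,0,0],[-1,0,0.5,-1.8,0,0,0]]'; python3 -m inch '[[-1,0,0,-0.05,0,0,0],[-1,0,0,-0.1,0,0,0],[-1,0,0,-0.15,0,0,0],[-1,0,0,-0.2,0,0,0],[-1,0,0,-0.25,0,0,0],[-1,0,0,-0.3,0,0,0],[-1,0,0,-0.3,0,0,0]]'
```

```text
time_s: 3.7
eef_pos: [0.4301, 0.3047, 0.0813]
tool_rot: [180.0, -0.1, -107.7]
ft_force: [0.0, 0.3, -0.4]
opening: 0.0002
grip_force: 0.0
time_s: 4.58
eef_pos: [0.4305, 0.3051, 0.079]
tool_rot: [180.0, -0.0, -107.7]
ft_force: [-0.2, 0.4, -0.2]
opening: -0.0002
grip_force: 0.0
```

```bash
for i in 1 ; do python3 -m inch '[[-1,0,0,-0.05,0,0,0],[-1,0,0,-0.1,0,0,0],[-1,0,0,-0.15,0,0,0],[-1,0,0,-0.2,0,0,0],[-1,0,0,-0.2,0,0,0]]'; done
```

```text
time_s: 5.2
eef_pos: [0.4304, 0.3051, 0.077]
tool_rot: [-180.0, -0.0, -107.7]
ft_force: [0.5, -0.4, 1.0]
opening: 0.0
grip_force: 0.2
```

```bash
python3 -m inch '[[-1,0,0,-0.05,0,0,0],[-1,0,0,-0.1,0,0,0],[-1,0,0,-0.1,0,0,0]]'
```

```text
time_s: 5.58
eef_pos: [0.4305, 0.3051, 0.0766]
tool_rot: [-180.0, 0.0, -107.7]
ft_force: [-1.7, -0.8, 5.4]
opening: -0.0004
grip_force: 2.7
```

```bash
python3 -m inch '[[-1,0,0,0.3,0,0,0],[-1,0,0,0.8,0,0,0],[-1,3.9,-2.35,0.8,0,0,0],[-1,8.35,-2.7,0.8,0,0,0],[-1,8.35,-2.7,0.5,0,0,0],[-1,8.35,-2.7,0.4,0,0,0],[-1,8.35,-2.7,0.4,0,0,0]]'
```

```text
time_s: 6.45
eef_pos: [0.513, 0.2781, 0.0799]
tool_rot: [180.0, -0.0, -107.7]
ft_force: [-0.2, -0.3, 0.1]
opening: 0.0003
grip_force: 0.0
```

```bash
python3 -m inch '[[-1,0,0,-0.05,0,0,0],[-1,0,0,-0.1,0,0,0],[-1,0,0,-0.15,0,0,0],[-1,0,0,-0.15,0,0,0]]'
```

```text
time_s: 6.95
eef_pos: [0.5139, 0.2781, 0.0785]
tool_rot: [180.0, -0.0, -107.7]
ft_force: [-0.2, -0.4, -0.3]
opening: -0.0001
grip_force: 0.0
```

```bash
python3 -m inch '[[-1,0,0,-0.05,0,0,0],[-1,0,0,-0.1,0,0,0],[-1,0,0,-0.1,0,0,0]]'
```

```text
time_s: 7.32
eef_pos: [0.514, 0.278, 0.0774]
tool_rot: [180.0, -0.0, -107.7]
ft_force: [0.4, 0.6, 0.0]
opening: 0.0002
grip_force: 0.0
```

```bash
python3 -m inch '[[-1,0,0,-0.05,0,0,0],[-1,0,0,-0.05,0,0,0]]'
```

```text
time_s: 7.58
eef_pos: [0.5139, 0.2781, 0.0769]
tool_rot: [180.0, -0.0, -107.7]
ft_force: [-0.3, 0.4, -0.1]
opening: 0.0003
grip_force: 0.0
```

```bash
python3 -m inch '[[-1,0,0,-0.05,0,0,0],[-1,0,0,-0.05,0,0,0]]'
```

```text
time_s: 7.82
eef_pos: [0.514, 0.2781, 0.0767]
tool_rot: [-180.0, 0.0, -107.7]
ft_force: [-0.9, -0.7, 1.6]
opening: 0.0001
grip_force: 0.6
```

```bash
python3 -m inch '[[-1,0,0,-0.05,0,0,0],[-1,0,0,-0.05,0,0,0]]'
```

```text
time_s: 8.07
eef_pos: [0.5141, 0.2782, 0.0765]
tool_rot: [-180.0, 0.0, -107.7]
ft_force: [-0.8, -0.1, 4.5]
opening: 0.0
grip_force: 2.1
```

```bash
python3 -m inch '[[-1,0,0,-0.05,0,0,0],[-1,0,0,-0.05,0,0,0]]'
```

```text
time_s: 8.32
eef_pos: [0.5142, 0.2782, 0.0764]
tool_rot: [-180.0, 0.0, -107.7]
ft_force: [-1.2, -0.6, 6.8]
opening: 0.0
grip_force: 3.3
```

```bash
python3 -m inch '[[-1,0,0,-0.05,0,0,0],[-1,0,0,-0.05,0,0,0]]'
```

```text
time_s: 8.57
eef_pos: [0.5142, 0.2782, 0.0763]
tool_rot: [-180.0, 0.0, -107.7]
ft_force: [-1.8, -1.4, 7.8]
opening: -0.0004
grip_force: 4.2
```

```bash
python3 -m inch '[[-1,0,0,0.5,0,0,0],[-1,0,0,1.2,0,0,0],[-1,2.4,3.9,1.2,0,0,0],[-1,2.95,8.35,1.2,0,0,0],[-1,2.95,8.35,1,0,0,0],[-1,2.95,8.35,0.9,0,0,0],[-1,2.95,8.35,0.85,0,0,0],[-1,2.95,8.35,0.8,0,0,0],[-1,2.95,8.35,0.8,0,0,0]]'
```

```text
time_s: 9.7
eef_pos: [0.5435, 0.3611, 0.0832]
tool_rot: [-180.0, 0.0, -107.7]
ft_force: [0.1, -0.5, -0.0]
opening: -0.0002
grip_force: 0.0
```

```bash
python3 -m inch '[[-1,0,0,-0.05,0,0,0],[-1,0,0,-0.1,0,0,0],[-1,0,0,-0.1,0,0,0]]'
```

```text
time_s: 10.07
eef_pos: [0.5434, 0.3616, 0.0819]
tool_rot: [180.0, -0.0, -107.7]
ft_force: [0.7, 0.5, 0.6]
opening: -0.0003
grip_force: 0.0
```

```bash
python3 -m inch '[[-1,0,0,-0.05,0,0,0],[-1,0,0,-0.1,0,0,0],[-1,0,0,-0.1,0,0,0]]'
```

```text
time_s: 10.45
eef_pos: [0.5434, 0.3616, 0.0809]
tool_rot: [180.0, -0.0, -107.7]
ft_force: [0.5, 0.5, 0.3]
opening: -0.0001
grip_force: 0.0
```

```bash
python3 -m inch '[[-1,0,0,-0.05,0,0,0],[-1,0,0,-0.05,0,0,0]]'
```

```text
time_s: 10.7
eef_pos: [0.5434, 0.3616, 0.0805]
tool_rot: [180.0, -0.0, -107.7]
ft_force: [0.3, 0.1, 0.1]
opening: -0.0001
grip_force: 0.0
```

```bash
python3 -m inch '[[-1,0,0,-0.05,0,0,0],[-1,0,0,-0.05,0,0,0]]'
```

```text
time_s: 10.95
eef_pos: [0.5434, 0.3616, 0.08]
tool_rot: [180.0, -0.0, -107.7]
ft_force: [-0.2, -0.6, -0.5]
opening: 0.0003
grip_force: 0.0
```

```bash
python3 -m inch '[[-1,0,0,-0.05,0,0,0],[-1,0,0,-0.05,0,0,0]]'
```

```text
time_s: 11.2
eef_pos: [0.5435, 0.3616, 0.0795]
tool_rot: [-180.0, -0.0, -107.7]
ft_force: [-0.3, -0.8, -0.1]
opening: -0.0001
grip_force: 0.0
```

```bash
python3 -m inch '[[-1,0,0,-0.05,0,0,0],[-1,0,0,-0.05,0,0,0]]'
```

```text
time_s: 11.45
eef_pos: [0.5435, 0.3616, 0.079]
tool_rot: [180.0, -0.0, -107.7]
ft_force: [0.5, 0.2, 0.1]
opening: 0.0003
grip_force: 0.0
```

```bash
python3 -m inch '[[-1,0,0,-0.05,0,0,0],[-1,0,0,-0.05,0,0,0]]'
```

```text
time_s: 11.7
eef_pos: [0.5434, 0.3616, 0.0785]
tool_rot: [180.0, -0.0, -107.7]
ft_force: [-0.4, 0.2, -1.2]
opening: 0.0003
grip_force: 0.0
```

```bash
python3 -m inch '[[-1,0,0,-0.05,0,0,0],[-1,0,0,-0.05,0,0,0]]'
```

```text
time_s: 11.95
eef_pos: [0.5434, 0.3616, 0.078]
tool_rot: [180.0, -0.0, -107.7]
ft_force: [0.8, 0.1, 0.2]
opening: 0.0004
grip_force: 0.0
```

```bash
python3 -m inch '[[-1,0,0,-0.05,0,0,0],[-1,0,0,-0.05,0,0,0]]'
```

```text
time_s: 12.2
eef_pos: [0.5435, 0.3616, 0.0775]
tool_rot: [-180.0, -0.0, -107.7]
ft_force: [0.5, -0.5, 0.2]
opening: 0.0001
grip_force: 0.0
```

```bash
python3 -m inch '[[-1,0,0,-0.05,0,0,0],[-1,0,0,-0.05,0,0,0]]'
```

```text
time_s: 12.45
eef_pos: [0.5435, 0.3616, 0.0771]
tool_rot: [-180.0, 0.0, -107.7]
ft_force: [0.3, 1.3, 0.6]
opening: 0.0001
grip_force: 0.1
```

```bash
python3 -m inch '[[-1,0,0,-0.05,0,0,0],[-1,0,0,-0.05,0,0,0]]'
```

```text
time_s: 12.7
eef_pos: [0.5435, 0.3616, 0.0768]
tool_rot: [-180.0, 0.0, -107.7]
ft_force: [0.3, -0.5, 2.0]
opening: -0.0002
grip_force: 1.0
```

```bash
python3 -m inch '[[-1,0,0,-0.05,0,0,0],[-1,0,0,-0.05,0,0,0]]'
```

```text
time_s: 12.95
eef_pos: [0.5436, 0.3617, 0.0766]
tool_rot: [-180.0, 0.0, -107.7]
ft_force: [-0.9, -0.3, 4.4]
opening: -0.0
grip_force: 2.5
```

```bash
python3 -m inch '[[-1,0,0,-0.05,0,0,0],[-1,0,0,-0.05,0,0,0]]'
python3 - <<'E'
from h import *
a=viewer.snapshot("scene")["pixels"][200:310,270:430];cv2.imwrite("pics/s2.png",cv2.resize(a,None,fx=5,fy=5,interpolation=cv2.INTER_CUBIC))
E
```

```text
time_s: 13.2
eef_pos: [0.5436, 0.3617, 0.0765]
tool_rot: [-180.0, 0.0, -107.7]
ft_force: [-2.9, -0.9, 6.8]
opening: 0.0001
grip_force: 3.4
```

View pics/s2.png

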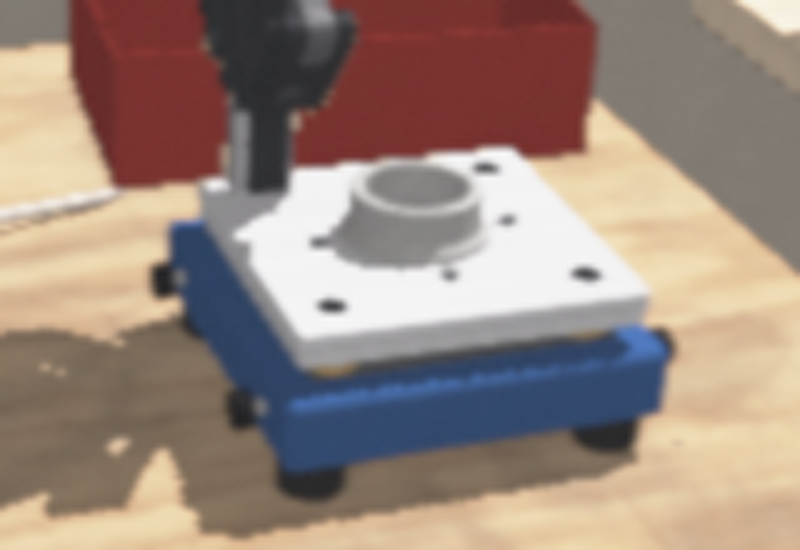

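A has rocked over: dot C rose from (585,285) to (585,273), while B at (485,168) and D at (333,305) held. That makes B–D the rocking axis, and D looks like the high end. I'll probe D.

```bash
python3 -m inch '[[-1,0,0,0.5,0,0,0],[-1,0,0,1.4,0,0,0],[-1,-3.8,2.2,1.4,0,0,0],[-1,-8.3,2.35,1.4,0,0,0],[-1,-8.3,2.35,1.1,0,0,0],[-1,-8.3,2.35,0.9,0,0,0],[-1,-8.3,2.35,0.8,0,0,0],[-1,-8.3,2.35,0.75,0,0,0],[-1,-8.3,2.35,0.7,0,0,0],[-1,-8.3,2.35,0.7,0,0,0]]'
```

```text
time_s: 14.5
eef_pos: [0.4607, 0.3849, 0.0824]
tool_rot: [180.0, -0.0, -107.7]
ft_force: [0.4, 0.5, 0.6]
opening: 0.0002
grip_force: 0.0
```

```bash
python3 -m inch '[[-1,0,0,-0.05,0,0,0],[-1,0,0,-0.05,0,0,0]]'
```

```text
time_s: 14.75
eef_pos: [0.4605, 0.3851, 0.082]
tool_rot: [180.0, -0.0, -107.7]
ft_force: [-0.6, 0.3, 0.5]
opening: -0.0001
grip_force: 0.0
```

```bash
python3 -m inch '[[-1,0,0,-0.05,0,0,0],[-1,0,0,-0.05,0,0,0]]'
```

```text
time_s: 15.0
eef_pos: [0.4604, 0.3851, 0.0815]
tool_rot: [180.0, -0.0, -107.7]
ft_force: [0.4, 0.2, -0.7]
opening: 0.0
grip_force: 0.0
```

```bash
python3 -m inch '[[-1,0,0,-0.05,0,0,0],[-1,0,0,-0.05,0,0,0]]'
```

```text
time_s: 15.25
eef_pos: [0.4604, 0.3851, 0.081]
tool_rot: [180.0, -0.0, -107.7]
ft_force: [0.6, -0.4, -1.1]
opening: 0.0
grip_force: 0.0
```

```bash
python3 -m inch '[[-1,0,0,-0.05,0,0,0],[-1,0,0,-0.05,0,0,0]]'
```

```text
time_s: 15.5
eef_pos: [0.4605, 0.3851, 0.0805]
tool_rot: [180.0, -0.0, -107.7]
ft_force: [1.3, -0.6, -0.7]
opening: -0.0
grip_force: 0.0
```

```bash
python3 -m inch '[[-1,0,0,-0.05,0,0,0],[-1,0,0,-0.05,0,0,0]]'
```

```text
time_s: 15.75
eef_pos: [0.4605, 0.3851, 0.08]
tool_rot: [-180.0, 0.0, -107.7]
ft_force: [-1.1, 1.1, 0.3]
opening: 0.0001
grip_force: 0.0
```

```bash
python3 -m inch '[[-1,0,0,-0.05,0,0,0],[-1,0,0,-0.05,0,0,0]]'
```

```text
time_s: 16.0
eef_pos: [0.4606, 0.3852, 0.0797]
tool_rot: [-180.0, 0.0, -107.7]
ft_force: [-0.1, -0.1, 1.4]
opening: 0.0003
grip_force: 0.7
```

```bash
python3 -m inch '[[-1,0,0,-0.05,0,0,0],[-1,0,0,-0.05,0,0,0]]'
```

```text
time_s: 16.25
eef_pos: [0.4607, 0.3853, 0.0796]
tool_rot: [-180.0, 0.0, -107.7]
ft_force: [-1.1, -1.4, 4.5]
opening: -0.0004
grip_force: 2.2
```

D is rigid and 3.1 mm higher than B, so it's the high pin. Now I press it slowly.

```bash
python3 -m inch '[[-1,0,0,-0.05,0,0,0],[-1,0,0,-0.1,0,0,0],[-1,0,0,-0.15,0,0,0],[-1,0,0,-0.2,0,0,0]]'
```

```text
time_s: 16.75
eef_pos: [0.4609, 0.3854, 0.0792]
tool_rot: [-179.9, 0.1, -107.7]
ft_force: [-3.1, -1.8, 14.7]
opening: -0.0001
grip_force: 7.1
```

```bash
python3 -m inch '[[-1,0,0,-0.03,0,0,0],[-1,0,0,-0.06,0,0,0],[-1,0,0,-0.09,0,0,0],[-1,0,0,-0.12,0,0,0]]'
```

```text
time_s: 17.25
eef_pos: [0.4609, 0.3855, 0.0791]
tool_rot: [-179.9, 0.1, -107.6]
ft_force: [-4.9, -3.3, 18.5]
opening: 0.0003
grip_force: 9.2
```

```bash
python3 -m inch '[[-1,0,0,-0.03,0,0,0],[-1,0,0,-0.06,0,0,0],[-1,0,0,-0.08,0,0,0],[-1,0,0,-0.08,0,0,0],[-1,0,0,-0.08,0,0,0],[-1,0,0,-0.08,0,0,0]]'
```

```text
time_s: 18.0
eef_pos: [0.4609, 0.3855, 0.0787]
tool_rot: [-179.9, 0.1, -107.6]
ft_force: [-4.8, -4.0, 19.6]
opening: -0.0002
grip_force: 9.6
```

```bash
python3 -m inch '[[-1,0,0,-0.03,0,0,0],[-1,0,0,-0.05,0,0,0],[-1,0,0,-0.05,0,0,0],[-1,0,0,-0.05,0,0,0],[-1,0,0,-0.05,0,0,0],[-1,0,0,-0.05,0,0,0]]'
```

```text
time_s: 18.75
eef_pos: [0.4609, 0.3855, 0.0781]
tool_rot: [-179.9, 0.1, -107.6]
ft_force: [-5.9, -4.0, 19.0]
opening: 0.0003
grip_force: 9.6
```

```bash
python3 -m inch '[[-1,0,0,-0.03,0,0,0],[-1,0,0,-0.06,0,0,0],[-1,0,0,-0.09,0,0,0],[-1,0,0,-0.1,0,0,0],[-1,0,0,-0.1,0,0,0],[-1,0,0,-0.1,0,0,0],[-1,0,0,-0.1,0,0,0]]'
```

```text
time_s: 19.62
eef_pos: [0.4608, 0.3855, 0.0772]
tool_rot: [-179.9, 0.1, -107.6]
ft_force: [-6.1, -5.0, 18.6]
opening: 0.0003
grip_force: 9.8
```

```bash
python3 -m inch '[[-1,0,0,-0.03,0,0,0],[-1,0,0,-0.05,0,0,0],[-1,0,0,-0.05,0,0,0],[-1,0,0,-0.05,0,0,0],[-1,0,0,-0.05,0,0,0]]'
```

```text
time_s: 20.25
eef_pos: [0.4608, 0.3855, 0.0768]
tool_rot: [-179.9, 0.1, -107.6]
ft_force: [-6.7, -3.1, 20.7]
opening: -0.0002
grip_force: 10.1
```

```bash
python3 -m inch '[[-1,0,0,-0.03,0,0,0],[-1,0,0,-0.05,0,0,0],[-1,0,0,-0.05,0,0,0],[-1,0,0,-0.05,0,0,0],[-1,0,0,-0.05,0,0,0]]'; python3 -m inch '[[-1,0,0,0.2,0,0,0],[-1,0,0,0.4,0,0,0],[-1,0,0,0.6,0,0,0],[-1,0,0,0.6,0,0,0]]'
```

```text
time_s: 20.88
eef_pos: [0.4608, 0.3856, 0.0766]
tool_rot: [-179.9, 0.1, -107.6]
ft_force: [-6.0, -3.3, 21.6]
opening: -0.0002
grip_force: 10.8
time_s: 21.38
eef_pos: [0.4603, 0.3849, 0.078]
tool_rot: [180.0, -0.0, -107.7]
ft_force: [0.2, -0.5, 0.3]
opening: -0.0002
grip_force: 0.0
```

```bash
python3 -m inch '[[-1,0,0,0.5,0,0,0],[-1,-2.2,-3.6,0.5,0,0,0],[-1,-2.55,-7.8,0.5,0,0,0],[-1,-2.55,-7.8,0.3,0,0,0],[-1,-2.55,-7.8,0.2,0,0,0],[-1,-2.55,-7.8,0.1,0,0,0],[-1,-2.55,-7.8,0.05,0,0,0],[-1,-2.55,-7.8,0,0,0,0],[-1,-2.55,-7.8,0,0,0,0]]'
```

```text
time_s: 22.5
eef_pos: [0.4349, 0.3072, 0.0784]
tool_rot: [180.0, -0.0, -107.7]
ft_force: [-0.7, 0.1, -0.1]
opening: 0.0004
grip_force: 0.0
```

```bash
python3 -m inch '[[-1,0,0,-0.04,0,0,0],[-1,0,0,-0.04,0,0,0]]';  python3 -m inch '[[-1,0,0,-0.04,0,0,0],[-1,0,0,-0.04,0,0,0]]'
```

```text
time_s: 22.75
eef_pos: [0.435, 0.3071, 0.0781]
tool_rot: [180.0, 0.0, -107.7]
ft_force: [-0.1, 0.6, -0.3]
opening: 0.0001
grip_force: 0.0
time_s: 23.0
eef_pos: [0.435, 0.3071, 0.0777]
tool_rot: [180.0, -0.0, -107.7]
ft_force: [-0.3, -0.2, 0.3]
opening: -0.0001
grip_force: 0.0
```

```bash
python3 -m inch '[[-1,0,0,-0.04,0,0,0],[-1,0,0,-0.04,0,0,0]]';  python3 -m inch '[[-1,0,0,-0.04,0,0,0],[-1,0,0,-0.04,0,0,0]]'
```

```text
time_s: 23.25
eef_pos: [0.435, 0.3071, 0.0773]
tool_rot: [-180.0, -0.0, -107.7]
ft_force: [1.3, -0.7, -0.4]
opening: 0.0001
grip_force: 0.0
time_s: 23.5
eef_pos: [0.435, 0.3071, 0.0769]
tool_rot: [180.0, -0.0, -107.7]
ft_force: [0.3, 0.1, -0.3]
opening: -0.0001
grip_force: 0.0
```

```bash
python3 -m inch '[[-1,0,0,-0.04,0,0,0],[-1,0,0,-0.04,0,0,0]]';  python3 -m inch '[[-1,0,0,-0.04,0,0,0],[-1,0,0,-0.04,0,0,0]]'
```

```text
time_s: 23.75
eef_pos: [0.435, 0.3071, 0.0767]
tool_rot: [-180.0, 0.0, -107.7]
ft_force: [-0.8, 0.1, 1.5]
opening: -0.0
grip_force: 0.9
time_s: 24.0
eef_pos: [0.435, 0.3071, 0.0765]
tool_rot: [-180.0, 0.0, -107.7]
ft_force: [-1.7, -0.7, 5.5]
opening: 0.0002
grip_force: 2.5
```

```bash
python3 -m inch '[[-1,0,0,-0.04,0,0,0],[-1,0,0,-0.04,0,0,0]]'
```

```text
time_s: 24.25
eef_pos: [0.435, 0.3071, 0.0764]
tool_rot: [-180.0, 0.0, -107.7]
ft_force: [-1.8, 0.0, 6.9]
opening: 0.0
grip_force: 3.7
```

```bash
python3 -m inch '[[-1,0,0,0.4,0,0,0],[-1,0,0,0.8,0,0,0],[-1,0.35,4.2,0.8,0,0,0],[-1,2.55,7.8,0.8,0,0,0],[-1,2.55,7.8,0.5,0,0,0],[-1,2.55,7.8,0.3,0,0,0],[-1,2.55,7.8,0.24,0,0,0],[-1,2.55,7.8,0.2,0,0,0],[-1,2.55,7.8,0.2,0,0,0]]'
```

```text
time_s: 25.38
eef_pos: [0.4604, 0.3848, 0.078]
tool_rot: [-180.0, 0.0, -107.7]
ft_force: [1.1, -0.3, 0.4]
opening: 0.0001
grip_force: 0.0
```

```bash
python3 -m inch '[[-1,0,0,-0.03,0,0,0],[-1,0,0,-0.06,0,0,0],[-1,0,0,-0.06,0,0,0]]'
```

```text
time_s: 25.75
eef_pos: [0.4605, 0.3851, 0.0772]
tool_rot: [-180.0, 0.0, -107.7]
ft_force: [-0.3, -0.2, 0.9]
opening: 0.0001
grip_force: 0.4
```

```bash
python3 -m inch '[[-1,0,0,-0.04,0,0,0],[-1,0,0,-0.06,0,0,0],[-1,0,0,-0.06,0,0,0]]'
```

```text
time_s: 26.12
eef_pos: [0.4606, 0.3852, 0.077]
tool_rot: [-180.0, 0.0, -107.7]
ft_force: [-1.4, -0.8, 5.7]
opening: -0.0001
grip_force: 2.6
```

```bash
python3 -m inch '[[-1,0,0,-0.05,0,0,0],[-1,0,0,-0.1,0,0,0],[-1,0,0,-0.15,0,0,0],[-1,0,0,-0.2,0,0,0],[-1,0,0,-0.25,0,0,0],[-1,0,0,-0.28,0,0,0],[-1,0,0,-0.28,0,0,0],[-1,0,0,-0.28,0,0,0]]'
```

```text
time_s: 27.12
eef_pos: [0.4607, 0.3852, 0.0767]
tool_rot: [-179.9, 0.0, -107.6]
ft_force: [-5.6, -4.2, 17.0]
opening: -0.0003
grip_force: 8.5
```

```bash
python3 -m inch '[[-1,0,0,-0.03,0,0,0],[-1,0,0,-0.05,0,0,0],[-1,0,0,-0.05,0,0,0],[-1,0,0,-0.05,0,0,0]]'
```

```text
time_s: 27.62
eef_pos: [0.4607, 0.3853, 0.0766]
tool_rot: [-179.9, 0.1, -107.6]
ft_force: [-5.8, -3.8, 19.2]
opening: 0.0
grip_force: 9.6
```

```bash
python3 -m inch '[[-1,0,0,-0.03,0,0,0],[-1,0,0,-0.05,0,0,0],[-1,0,0,-0.05,0,0,0],[-1,0,0,-0.05,0,0,0],[-1,0,0,-0.05,0,0,0]]'
```

```text
time_s: 28.25
eef_pos: [0.4608, 0.3853, 0.0766]
tool_rot: [-179.9, 0.1, -107.6]
ft_force: [-8.0, -3.9, 20.9]
opening: 0.0003
grip_force: 10.6
```

```bash
python3 -m inch '[[-1,0,0,-0.03,0,0,0],[-1,0,0,-0.03,0,0,0],[-1,0,0,-0.03,0,0,0],[-1,0,0,-0.03,0,0,0]]'
```

```text
time_s: 28.75
eef_pos: [0.4607, 0.3853, 0.0764]
tool_rot: [-179.9, 0.1, -107.6]
ft_force: [-6.6, -3.6, 22.2]
opening: -0.0003
grip_force: 11.1
```

```bash
python3 -m inch '[[-1,0,0,-0.03,0,0,0],[-1,0,0,-0.03,0,0,0],[-1,0,0,-0.03,0,0,0],[-1,0,0,-0.03,0,0,0]]'
```

```text
time_s: 29.25
eef_pos: [0.4607, 0.3853, 0.0763]
tool_rot: [-179.9, 0.1, -107.6]
ft_force: [-6.9, -3.3, 22.4]
opening: 0.0002
grip_force: 11.5
```

```bash
python3 -m inch '[[-1,0,0,0.2,0,0,0],[-1,0,0,0.4,0,0,0],[-1,0,0,0.5,0,0,0],[-1,0,0,0.5,0,0,0]]';python3 -m inch '[[-1,0,0,-0.1,0,0,0],[-1,0,0,-0.1,0,0,0],[-1,0,0,-0.1,0,0,0]]'
```

```text
time_s: 29.75
eef_pos: [0.4605, 0.3852, 0.0769]
tool_rot: [180.0, -0.0, -107.7]
ft_force: [0.4, 0.4, 2.5]
opening: 0.0001
grip_force: 1.4
time_s: 30.12
eef_pos: [0.4606, 0.3852, 0.0767]
tool_rot: [-180.0, 0.0, -107.7]
ft_force: [-1.7, -1.1, 7.4]
opening: -0.0001
grip_force: 3.4
```

```bash
python3 -m inch '[[-1,0,0,0.5,0,0,0],[-1,0,0,0.9,0,0,0],[-1,0,0,0.9,0,0,0],[-1,4.5,-0.2,0.9,0,0,0],[-1,8.3,-2.35,0.9,0,0,0],[-1,8.3,-2.35,0.5,0,0,0],[-1,8.3,-2.35,0.35,0,0,0],[-1,8.3,-2.35,0.3,0,0,0],[-1,8.3,-2.35,0.3,0,0,0]]'
```

```text
time_s: 31.25
eef_pos: [0.5428, 0.3622, 0.0793]
tool_rot: [-180.0, 0.0, -107.6]
ft_force: [0.8, 0.2, -1.0]
opening: 0.0001
grip_force: 0.0
```

```bash
python3 -m inch '[[-1,0,0,-0.04,0,0,0],[-1,0,0,-0.08,0,0,0],[-1,0,0,-0.08,0,0,0]]'
```

```text
time_s: 31.62
eef_pos: [0.5434, 0.3617, 0.0783]
tool_rot: [180.0, -0.0, -107.7]
ft_force: [0.1, 0.9, -0.6]
opening: -0.0001
grip_force: 0.0
```

```bash
python3 -m inch '[[-1,0,0,-0.04,0,0,0],[-1,0,0,-0.04,0,0,0]]'
```

```text
time_s: 31.88
eef_pos: [0.5435, 0.3616, 0.0779]
tool_rot: [180.0, -0.0, -107.7]
ft_force: [0.6, -0.3, -0.3]
opening: -0.0001
grip_force: 0.0
```

```bash
python3 -m inch '[[-1,0,0,-0.04,0,0,0],[-1,0,0,-0.04,0,0,0]]'
```

```text
time_s: 32.12
eef_pos: [0.5435, 0.3616, 0.0775]
tool_rot: [180.0, -0.0, -107.7]
ft_force: [0.3, -0.1, -0.3]
opening: 0.0001
grip_force: 0.0
```

```bash
python3 -m inch '[[-1,0,0,-0.04,0,0,0],[-1,0,0,-0.04,0,0,0]]'
```

```text
time_s: 32.38
eef_pos: [0.5434, 0.3616, 0.0771]
tool_rot: [180.0, -0.0, -107.7]
ft_force: [-0.3, 0.2, 0.4]
opening: 0.0001
grip_force: 0.0
```

```bash
python3 -m inch '[[-1,0,0,-0.04,0,0,0],[-1,0,0,-0.04,0,0,0]]'
```

```text
time_s: 32.62
eef_pos: [0.5435, 0.3616, 0.0768]
tool_rot: [-180.0, 0.0, -107.7]
ft_force: [0.8, 0.0, 0.3]
opening: -0.0
grip_force: 0.2
```

```bash
python3 -m inch '[[-1,0,0,-0.04,0,0,0],[-1,0,0,-0.04,0,0,0]]'
```

```text
time_s: 32.88
eef_pos: [0.5435, 0.3616, 0.0767]
tool_rot: [-180.0, 0.0, -107.7]
ft_force: [-0.8, 0.1, 2.4]
opening: -0.0001
grip_force: 1.1
```

```bash
python3 -m inch '[[-1,0,0,-0.04,0,0,0],[-1,0,0,-0.04,0,0,0],[-1,0,0,-0.04,0,0,0]]'
```

```text
time_s: 33.25
eef_pos: [0.5436, 0.3617, 0.0765]
tool_rot: [-180.0, 0.0, -107.7]
ft_force: [-1.7, -0.7, 4.5]
opening: 0.0002
grip_force: 2.7
```

A is rigid at the set height with 4.5 N on it, so the plate no longer rocks. I'll lift off and take a last look.

```bash
python3 -m inch '[[-1,0,0,0.5,0,0,0],[-1,0,0,1.5,0,0,0],[-1,0,0,4,0,0,0],[-1,0,0,8,0,0,0],[-1,0,0,12,0,0,0],[-1,0,0,12,0,0,0],[-1,0,0,12,0,0,0],[-1,0,0,12,0,0,0]]'
python3 - <<'E'
from h import *
a=viewer.snapshot("scene")["pixels"][200:310,270:430];cv2.imwrite("pics/s3.png",cv2.resize(a,None,fx=5,fy=5,interpolation=cv2.INTER_CUBIC))
E
```

```text
time_s: 34.25
eef_pos: [0.5429, 0.3611, 0.1944]
tool_rot: [179.9, -0.1, -107.7]
ft_force: [0.2, 0.2, 0.2]
opening: -0.0
grip_force: 0.0
```

View pics/s3.png

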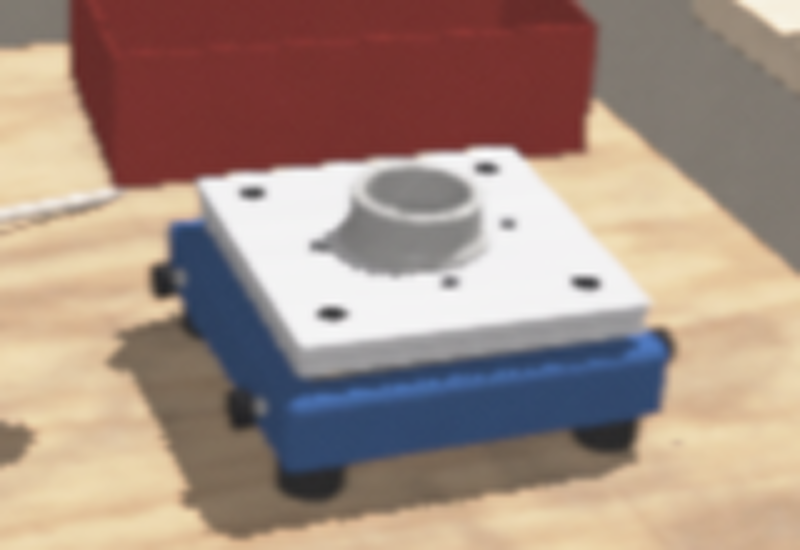

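The plate lies level: D at (333,314) has come down and C is at (587,283). The skirt gap is even and the arm is clear.

```bash
python3 -c "
from plant import sign_off
print(sign_off())"
```

```text
the job is handed in; nothing more can be done
None
```

I found the high pin under the corner nearest the scene camera and pushed it down about 3 mm; the plate then stayed firm under a final press of about 4.5 N on a neighbouring corner, was left lying free, and the job is handed in (no verdict was returned).

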